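# Set the coolant manifold valve

## Task

On the coolant manifold, first tighten the loose brass wing cap of the spare outlet, clockwise until it stops. Then use the handle on the red hand wheel to close the valve, clockwise until it stops, and open it again by exactly two full turns. Finish with the handle still gripped between the fingers and the wheel held still there: do not let go; leave the bin, flange, wrench and tin where they are.

Things in the scene. Friction and masses are not known exactly. Their poses are not given: they have to be found in the camera images.
- manifold: the manifold: an aluminium bar 60 x 320 x 45 mm (along y) on a dark steel base plate 140 x 360 x 10 mm, bolted to the bench. Origin: centre of the base plate's underside, at bench height; x across the bar, y along it, z up. The bar's top is 55 mm up. The valve with the red wheel stands at y = +95 mm, the brass wing cap at y = -105 mm. A gauge 52 mm across, 51 mm high, lies beside the bar at x = +62 mm
- valve_axis (a point): fixed point on the wheel's vertical turning axis, 153 mm above the bench, level with handle_grip; its axes are the manifold's
- valve (a joint): angle of the red wheel in rad, counted over several turns: 0 = closed, at its hard stop; grows counter-clockwise seen from above (opening), 6.283 a turn, up to 26. It starts between 2.5 and 6.5. At 0, and at every whole turn, the handle points to the manifold's -x. The wheel is 128 mm across, its rim's top at 119 mm height; it turns stiffly (about 0.12 N m, i.e. 2.5 N at the handle) and stays where it is left
- handle_grip (a point): middle of the wheel's black upright handle, 24 mm thick, 54 mm tall (from 121 to 175 mm above the bench), 48 mm from the wheel's axis; the point is on the handle's own axis 153 mm above the bench. The handle spins freely about its own upright axis, so fingers holding it from above need not turn while they carry it round in a level circle
- cap (a joint): angle of the brass wing cap in rad: 0 = tight, at its hard stop; grows counter-clockwise seen from above (looser), up to 1.6. It starts between 0.6 and 1.25. At 0 the wing lies along the manifold's x. It turns stiffly (about 0.12 N m) and stays where it is left
- cap_grip (a point): point in the wing of the brass cap, on the cap's upright turning axis, 109 mm above the bench. The wing is an upright plate 56 mm long (along this point's x axis), 12 mm thick (along its y), 36 mm tall, from 84 to 120 mm above the bench; beneath it the cap's round skirt is 48 mm across, top at 84 mm
- bin: bystander: open blue plastic bin 100 x 150 x 55 mm, loose; origin under its centre
- flange: bystander: loose steel ring 90 mm across, bore 48 mm, 18 mm high; origin under its centre
- wrench: bystander: loose steel wrench 170 mm long lying along its x; origin under its middle
- tin: bystander: loose green tin 66 mm across, 60 mm high; origin under its centre

How it is judged:
On the way, in this order (a step that is already met when the one before it is completed fails the run):
1. the wing cap is tight, at its stop (value of joint cap below 0.09 rad), for 0.2 s.
2. the valve is closed, at its stop (value of joint valve below 0.1 rad and value of joint cap below 0.12 rad), for 0.2 s.
3. the valve is open two turns (value of joint valve between 12.3064 and 12.8264 rad), for 0.2 s.
At the end, for the whole second after the job is handed in: the wheel is held still two turns (720 degrees, within 15) from its closed stop, the handle gripped between the fingers (more than 3 N, handle axis within 20 mm of the grasp point), the wing cap still tight (within 7 degrees), bystanders within 30 mm of their places (all of step 3 and velocity of joint valve between -0.15 and 0.15 rad/s and value of joint cap below 0.12 rad and contact force between the fingers and handle above 3 N and horizontal distance between the grasp point and handle_grip below 0.02 m); the arm keeps its last pose, push and grip.
It fails at once if the bin is pushed more than 30 mm from its place (distance of bin from where it was at the start of the episode above 0.03 m).
It fails at once if the flange is pushed more than 30 mm from its place (distance of flange from where it was at the start of the episode above 0.03 m).
It fails at once if the wrench is pushed more than 30 mm from its place (distance of wrench from where it was at the start of the episode above 0.03 m).
It fails at once if the tin is pushed more than 30 mm from its place (distance of tin from where it was at the start of the episode above 0.03 m).
It also fails if it takes over 72 s, if anything falls off the work surface, if the arm or the gripper's body presses on something with over 40 N, if the wrist force passes 120 N, or if a joint passes its speed limit or range.

## Robot

A 6-joint arm with a two-finger parallel gripper is mounted at the origin on the work surface. World frame = base frame: x ahead of the robot, y to its left, z up, the work surface at z = 0. Lengths are in m, angles in rad, forces in N, time in s.
With the tool pointing down it reaches from about 0.375 to 0.9 m from the base axis. Payload 3.1 kg.
Tool frame: the origin (TCP) lies between the finger pads; the fingertips stand 25 mm ahead of it and the grasp point (between the pads) lies 6 mm ahead of it; x points along the fingers, y is the direction in which the jaws open and shut, and the axes are right-handed (so a half turn about x gives the same grasp; the last joint's range is limited). The gripper opens to 85 mm and grips with 20 to 120 N. Pads are 22 mm wide; open, the fingers measure 114 mm over their backs; the gripper's body (76 mm by 85 mm) begins 54 mm behind the grasp point. The pads swing forward as they close: fully open they stand 13 mm farther back than shut.
Start: joints at [-1.371, 0.527, 1.433, -0, 1.181, -0.178], TCP at [0.231, -0.581, 0.256] pointing down, gripper open.
Joint ranges: [-3.08, 3.08], [-0.75, 2.2], [0.22, 2.44], [-1.43, 4.57], [0, 2.65], [-2.85, 2.85]. Speed limits (rad/s): [2.79, 2.79, 3.14, 3.14, 3.14, 3.14].

## Interface

Orientations are given as a unit quaternion [x, y, z, w].
In Python, from station import manip, viewer, workorder gives the robot as it stands.
- The arm moves only by the shell command python3 -m crank 'ROWS' [FORCE]. ROWS is JSON, one flat list of numbers, 5 for each row, row after row: the opening, from 0 (shut) to 1 (fully open), then the shift along the world's x, y, z in mm, then the turn about the world's z in rad. A call has 1 to 10 rows; each row is the pose to reach, as a shift and turn from the pose commanded when the call began; what a row does not reach only later rows make up. A row lasts 1/8 s, in which the tool goes at most 62.5 mm and 10.7 degrees, less where a joint would pass 70% of its speed; a pose out of reach is approached as far as the arm can. A call with a gripper value outside its range is refused whole. The fingers move at their own pace and stop on an object; FORCE is the grip in N (left out, the last holds). Time passes only in rows, so rows that repeat a pose let the fingers close. It gives the time, the measured TCP pose, the force and the opening at its end, in the units of the state.
- manip.sense(): the state, without advancing time (a new reading comes with each control period).
- viewer.snapshot(name): name is "scene" or "top"; returns a dict with "img" (384x512x3 uint8, red, green, blue), "range_z" (384x512 float32, m along the optical axis (not along the pixel's ray), 0 where there is no reading), "fx", "fy", "cx", "cy" (pixels), "origin" and "attitude" of the camera in the world. Camera axes: x right, y down, z forward; pixel columns grow to the right and rows downward; lengths in m; the calibration is good to about 2 mm. A picture is of the moment at which its call begins.
- workorder.sign_off(): hands the job in, once; it reports no verdict.
The state is a dict: "t": time; "q": joint angles; "qd": joint speeds; "tau": joint torques, N m; "tcp_pos": TCP position; "tool_rot": TCP orientation; "force": force on the tool from outside, world axes, zero at the start; "ft_torque": the same for the moment, N m; "finger_gap": opening from 0.0 (shut) to 1.0 (fully open).
Only numpy, scipy, OpenCV 4.12 (cv2) and the standard library are available. Lean on these libraries where they do the work, as an engineer would, in place of code of your own. Each camera call takes 0.05 s, during which the arm holds its last target.

## Working session

There is one attempt and no reset: what is moved stays moved. The work goes in short steps, Python scripts to look and compute and a shell command to move; the robot and the scene stay as the last step left them, time stands still between calls to the robot, and variables do not carry over. Pictures are saved under pics/ and viewed, and the job is handed in when it is done.

```bash
ls; mkdir -p pics
python3 - <<'E'
from station import manip, viewer
import cv2,pickle
for n in("scene","top"):
    s=viewer.snapshot(n); pickle.dump(s,open(n+".pkl","wb")); cv2.imwrite(f"pics/{n}0.png",s["img"][:,:,::-1])
    print(n,s["fx"],s["cx"],s["cy"],s["origin"],s["attitude"])
print(manip.sense())
E
```

```text
pics
scene 374.0109771392376 254.8483805163894 192.0120724581606 [0.76373361 0.44985804 0.7482501 ] [ 0.22022453  0.93090529 -0.28324939 -0.06845634]
top 450.0966907736686 253.75770779151364 195.2139591890221 [0.48494119 0.04285368 1.10591018] [-0.70572914  0.7071497  -0.017014    0.03995257]
{'t': 0.1, 'q': array([-1.37049344e+00,  5.28355543e-01,  1.43373593e+00, -8.93382498e-06,
        1.18145862e+00, -1.78495438e-01]), 'qd': array([ 0.00140186, -0.00263974, -0.00292904, -0.00050828, -0.00102607,
        0.00049272]), 'tau': array([-2.08913002e-04, -4.43304384e+01, -1.78586125e+01, -2.75011007e-04,
        3.86019688e-03,  5.15565318e-06]), 'tcp_pos': array([ 0.23103618, -0.58009446,  0.25545447]), 'tool_rot': array([-0.69445094, -0.13381927,  0.69447187, -0.1324353 ]), 'force': array([-0.33971004, -0.29504131, -0.59867814]), 'ft_torque': array([-0.00124334,  0.03518457,  0.00609081]), 'finger_gap': 1.0031612427387089}
```

View pics/top0.png

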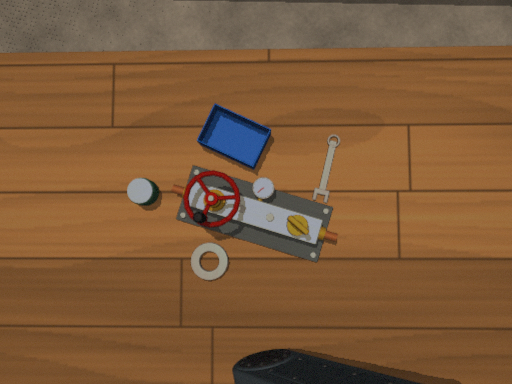

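View pics/scene0.png

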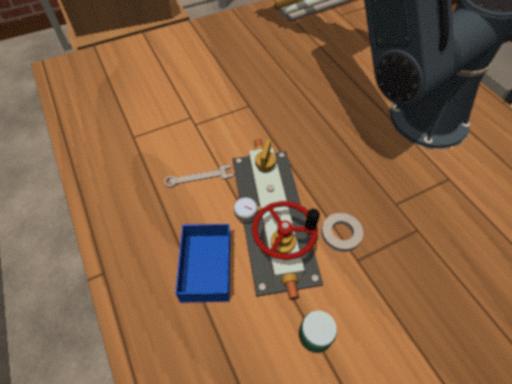

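The top view shows the wheel hub near (211,198), the handle near (199,217) and the wing cap near (297,226). The bin, wrench, flange and tin lie around the manifold. I'll measure these in an enlarged crop.

```bash
cat > h.py <<'E'
import numpy as np,cv2,pickle
from scipy.spatial.transform import Rotation as R
from station import manip, viewer
def snap(n,f):
    s=viewer.snapshot(n); pickle.dump(s,open(f+".pkl","wb")); return s
def cloud(s):
    v,u=np.mgrid[0:384,0:512]; z=s["range_z"]
    P=np.stack([(u-s["cx"])/s["fx"]*z,(v-s["cy"])/s["fy"]*z,z],-1)
    return P@R.from_quat(s["attitude"]).as_matrix().T+s["origin"]
def ray(s,u,v,h):
    d=R.from_quat(s["attitude"]).as_matrix()@[(u-s["cx"])/s["fx"],(v-s["cy"])/s["fy"],1]
    o=np.array(s["origin"]); return o+d*(h-o[2])/d[2]
def proj(s,p):
    c=R.from_quat(s["attitude"]).as_matrix().T@(np.array(p)-s["origin"]); return s["cx"]+s["fx"]*c[0]/c[2], s["cy"]+s["fy"]*c[1]/c[2]
def crop(s,u0,v0,w,h,k,f):
    cv2.imwrite(f,cv2.resize(s["img"][v0:v0+h,u0:u0+w,::-1],None,fx=k,fy=k,interpolation=cv2.INTER_CUBIC))
E
python3 - <<'E'
from h import *
s=pickle.load(open("top.pkl","rb")); C=cloud(s)
crop(s,165,150,180,120,4.4,"pics/topc.png")
for n,(u,v) in dict(hub=(211,198),handle=(199,217),cap=(297,226),bar=(270,217),table=(100,300)).items(): print(n,C[v,u])
img=s["img"].astype(int)
# plate points: z ~0.01
m=(abs(C[...,2]-.055)<.003)&(np.linalg.norm(C[...,:2]-C[217,270,:2],axis=-1)<.2)
m=m.astype(np.uint8); n,l,st,_=cv2.connectedComponentsWithStats(m)
mm=np.isin(l,[i for i in range(1,n) if st[i,4]>60])
print([tuple(st[i]) for i in range(1,n) if st[i,4]>60])
# base plate points
b=(abs(C[...,2]-.010)<.003)&(np.linalg.norm(C[...,:2]-C[217,270,:2],axis=-1)<.26)&(img.max(-1)<110)
P=C[b][:,:2].astype(np.float32); print(len(P),cv2.minAreaRect(P))
c=np.linalg.norm(C[...,:2]-C[226,297,:2],axis=-1)<.045
W=C[c&(C[...,2]>.1)]; print("wing",len(W),W.mean(0),cv2.minAreaRect(W[:,:2].astype(np.float32)))
r=(img[...,0]>110)&(img[...,1]<50)&(abs(C[...,2]-.117)<.012)
q=C[r][:,:2]; (cc,rr)=cv2.minEnclosingCircle(q.astype(np.float32)); print("wheel",cc,rr,len(q))
H=C[(np.linalg.norm(C[...,:2]-C[217,199,:2],axis=-1)<.03)&(C[...,2]>.168)]; print("handle",len(H),H.mean(0),H.min(0),H.max(0))
E
```

```text
hub [0.55813018 0.16804998 0.12865626]
handle [0.5151761  0.18682273 0.17512397]
cap [ 0.4969635  -0.01930453  0.12178557]
bar [0.51855201 0.03912422 0.06230987]
table [0.31879734 0.45414676 0.0035132 ]
[(np.int32(189), np.int32(183), np.int32(16), np.int32(27), np.int32(276)), (np.int32(205), np.int32(185), np.int32(29), np.int32(11), np.int32(62)), (np.int32(232), np.int32(196), np.int32(90), np.int32(49), np.int32(1421)), (np.int32(208), np.int32(200), np.int32(27), np.int32(17), np.int32(166))]
3152 ((0.5616748332977295, 0.07275965809822083), (0.3702966570854187, 0.37980154156684875), 79.22349548339844)
wing 146 [ 0.49928231 -0.0207779   0.11833395] ((0.4996289610862732, -0.021009132266044617), (0.05447688326239586, 0.01203739084303379), 49.363311767578125)
wheel (0.5598607659339905, 0.16924554109573364) 0.06181900203227997 683
handle 91 [0.51450899 0.19002502 0.17335292] [0.50486715 0.17949632 0.16800459] [0.52572631 0.20015978 0.17840623]
```

View pics/topc.png

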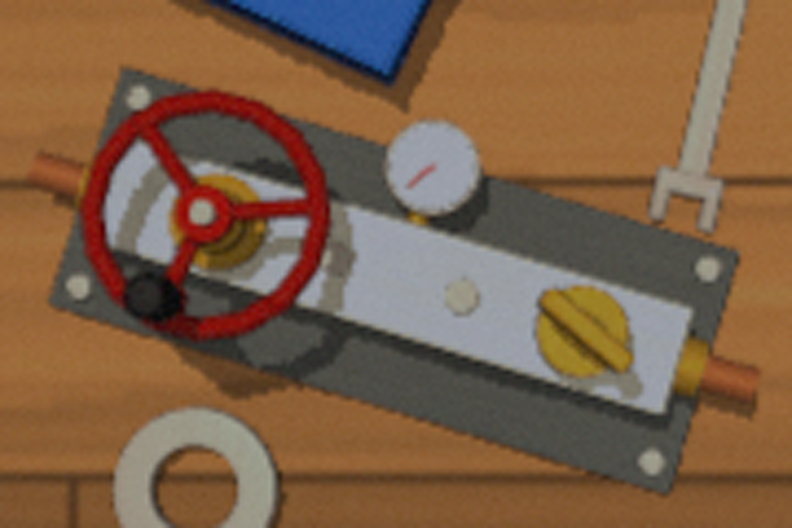

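Run:
```python
from h import *
st=manip.sense(); M=R.from_quat(st["tool_rot"]).as_matrix(); print(M.round(3)); print("y yaw",np.degrees(np.arctan2(M[1,1],M[0,1])))
s=pickle.load(open("scene.pkl","rb")); C=cloud(s); crop(s,215,130,140,160,3.7,"pics/scc.png")
img=s["img"].astype(int)
d=np.linalg.norm(C[...,:2]-[.4993,-.0208],axis=-1)<.045
W=C[d&(C[...,2]>.1)]; print("wing",len(W),W.mean(0),cv2.minAreaRect(W[:,:2].astype(np.float32)))
r=(img[...,0]>100)&(img[...,1]<50)&(abs(C[...,2]-.117)<.012)
q=C[r][:,:2]; print("wheel",cv2.minEnclosingCircle(q.astype(np.float32)),len(q))
H=C[(np.linalg.norm(C[...,:2]-[.5145,.19],axis=-1)<.03)&(C[...,2]>.168)]; print("handle",len(H),H.mean(0),H.min(0),H.max(0))
for p in [(.4993,-.0208,.12),(.5599,.1692,.128),(.5145,.19,.175)]: print(proj(s,p))
print(C[220,285],C[300,380])
```

```text
[[-0.     0.37  -0.929]
 [ 0.002 -0.929 -0.37 ]
 [-1.    -0.002 -0.   ]]
y yaw -68.2962411198415
wing 154 [ 0.50401629 -0.01442332  0.11616296] ((0.5016838312149048, -0.018374048173427582), (0.05538381636142731, 0.012061601504683495), 48.56666946411133)
wheel ((0.5595988631248474, 0.17169342935085297), 0.06299005448818207) 1018
handle 120 [0.51816667 0.19457855 0.17371363] [0.50559894 0.18387208 0.16811077] [0.52807908 0.20356237 0.17825666]
(np.float64(265.483993681587), np.float64(147.7107505382135))
(np.float64(283.7371393368744), np.float64(224.71720155626465))
(np.float64(313.39159404080135), np.float64(211.1123868047785))
[0.5283007  0.12787609 0.05604239] [0.42892097 0.34985137 0.00161532]
```

View pics/scc.png

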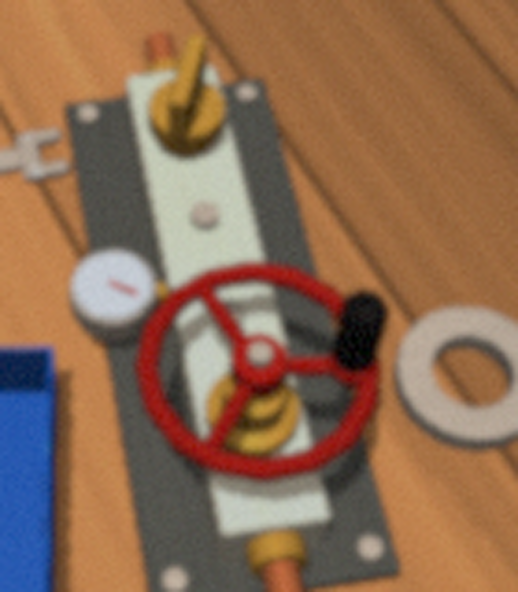

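The two cameras agree to about 3 mm. The wing is at (0.5006, -0.0197), pointing 49°, so the cap is at about 66° (1.16 rad). The wheel axis is at (0.5597, 0.1705), 200 mm from the cap as specified. Manifold yaw is about -17.6° and the valve is at about 6.15 rad. Next I move above the cap.

```bash
python3 -m crank '[1,27,56,0,0.1, 1,54,112,0,0.2, 1,81,168,0,0.3, 1,108,224,0,0.4, 1,135,280,0,0.476, 1,162,336,0,0.476, 1,189,392,0,0.476, 1,216,448,0,0.476, 1,243,504,0,0.476, 1,270,561,0,0.476]' 40; python3 -m crank '[1,0,0,0,0, 1,0,0,0,0]'
```

```text
t: 1.35
tcp_pos: [0.5015, -0.0182, 0.2562]
tool_rot: [-0.643, -0.293, 0.644, -0.293]
force: [0.5, -1.7, -0.3]
finger_gap: 0.997
t: 1.6
tcp_pos: [0.5004, -0.0201, 0.2559]
tool_rot: [-0.643, -0.294, 0.644, -0.293]
force: [1.0, -0.9, 0.5]
finger_gap: 0.997
```

```bash
python3 -m crank '[1,0,0,-50,0, 1,0,0,-95,0, 1,0,0,-120,0, 1,0,0,-139,0, 1,0,0,-139,0]' 40
python3 - <<'E'
from h import *
s=snap("scene","s1"); crop(s,195,60,160,140,4.2,"pics/s1.png")
s=snap("top","t1"); crop(s,200,150,180,130,4,"pics/t1.png")
print(manip.sense()["force"])
E
```

```text
t: 2.22
tcp_pos: [0.4994, -0.0218, 0.1161]
tool_rot: [-0.643, -0.293, 0.645, -0.291]
force: [0.6, -0.7, 0.1]
finger_gap: 0.999
[-0.17760198 -0.3496684   0.17089909]
```

View pics/s1.png

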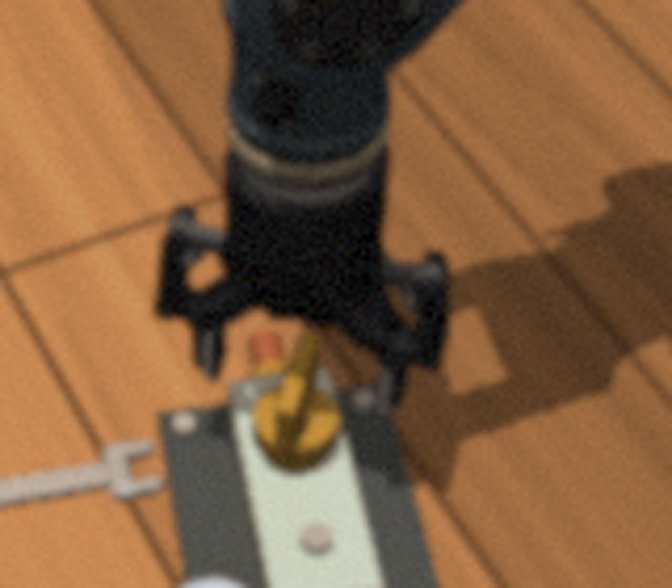

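The wing, near (295,385) in the crop, sits between the open fingers at (210,365) and (390,385). I'll close on it.

```bash
python3 -m crank '[0,0,0,0,0, 0,0,0,0,0, 0,0,0,0,0, 0,0,0,0,0, 0,0,0,0,0, 0,0,0,0,0]' 40
```

```text
t: 3.08
tcp_pos: [0.5014, -0.0204, 0.1177]
tool_rot: [0.644, 0.293, -0.643, 0.294]
force: [0.2, -1.1, 4.8]
finger_gap: 0.129
```

The gap of 0.129 is about 11 mm, so the wing is gripped. Now I turn it clockwise.

```bash
python3 -m crank '[0,0,0,0,-0.15, 0,0,0,0,-0.3, 0,0,0,0,-0.45, 0,0,0,0,-0.6, 0,0,0,0,-0.75, 0,0,0,0,-0.9, 0,0,0,0,-1.0, 0,0,0,0,-1.07, 0,0,0,0,-1.12, 0,0,0,0,-1.12]'
python3 - <<'E'
from h import *
s=manip.sense();print(s["force"],s["ft_torque"])
s=snap("scene","s2"); crop(s,195,60,160,140,4.2,"pics/s2.png")
E
```

```text
t: 4.32
tcp_pos: [0.5014, -0.0202, 0.1177]
tool_rot: [0.701, -0.094, -0.7, -0.094]
force: [0.2, -1.0, 5.3]
finger_gap: 0.131
[ 0.18607117 -0.9812655   5.30698515] [-0.09454597  0.03595405 -0.07907387]
```

View pics/s2.png

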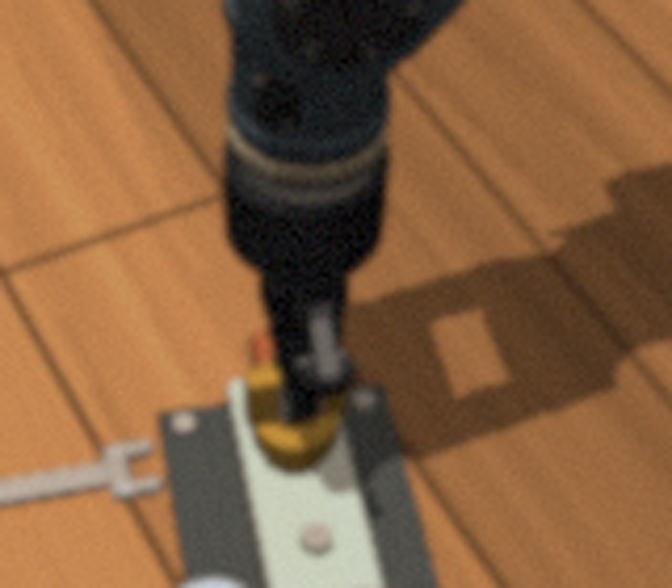

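The fingers at (310,360) have turned the wing almost across the bar. I'll continue in small steps and watch the torque for the stop.

```bash
cat > st.py <<'E'
from h import *
s=manip.sense();M=R.from_quat(s["tool_rot"]).as_matrix()
print("F",s["force"].round(2),"T",s["ft_torque"].round(3),"yaw",round(np.degrees(np.arctan2(M[1,1],M[0,1])),2),"q6",s["q"][5].round(3))
E
python3 st.py; python3 -m crank '[0,0,0,0,-0.03, 0,0,0,0,-0.06, 0,0,0,0,-0.06]'>/dev/null; python3 st.py;  python3 -m crank '[0,0,0,0,-0.03, 0,0,0,0,-0.06, 0,0,0,0,-0.06]'>/dev/null; python3 st.py
```

```text
F [-0.44 -1.42  6.19] T [-0.131  0.047 -0.125] yaw -105.2 q6 1.572
F [ 0.5  -0.1   5.13] T [ 0.1   -0.083  0.799] yaw -108.35 q6 1.629
F [0.57 0.04 6.43] T [ 0.258 -0.119  1.921] yaw -111.43 q6 1.685
```

Torque rose to 1.9 N m near yaw -108°, which is the predicted stop. I'll relax slightly, open, lift and check.

```bash
python3 -m crank '[0,0,0,0,0.04, 0,0,0,0,0.04]'>/dev/null; python3 st.py; python3 -m crank '[1,0,0,0,0, 1,0,0,0,0, 1,0,0,0,0, 1,0,0,0,0, 1,0,0,60,0, 1,0,0,120,0, 1,0,0,160,0, 1,0,0,160,0]'; python3 -m crank '[1,-30,-62,0,0, 1,-60,-124,0,0, 1,-60,-124,0,0]'
python3 - <<'E'
from h import *
for n in("scene","top"):
    s=snap(n,n+"3"); C=cloud(s)
    d=np.linalg.norm(C[...,:2]-[.5006,-.0197],axis=-1)<.045
    W=C[d&(C[...,2]>.1)&(C[...,2]<.14)]; print("wing",len(W),W.mean(0),cv2.minAreaRect(W[:,:2].astype(np.float32)))
    m=(s["img"].astype(int)); m=(m[...,0]>100)&(m[...,1]<50)&(abs(C[...,2]-.117)<.012)
crop(s,165,150,180,120,4.4,"pics/top3.png")
E
```

```text
F [ 1.27 -0.23  5.87] T [ 0.078 -0.078  1.267] yaw -109.34 q6 1.648
t: 6.38
tcp_pos: [0.5028, -0.0207, 0.2807]
tool_rot: [0.7, -0.122, -0.694, -0.121]
force: [0.0, 0.4, -0.6]
finger_gap: 1.002
t: 6.75
tcp_pos: [0.439, -0.1463, 0.2761]
tool_rot: [-0.695, 0.123, 0.697, 0.123]
force: [-0.3, -0.1, 0.4]
finger_gap: 1.001
wing 232 [ 0.50292766 -0.01647355  0.11396502] ((0.5013945698738098, -0.01981261558830738), (0.015132236294448376, 0.05446835234761238), 72.89964294433594)
wing 147 [ 0.49943905 -0.02064503  0.11824671] ((0.49937838315963745, -0.02118050865828991), (0.012170841917395592, 0.05514346435666084), 72.91361999511719)
```

View pics/top3.png

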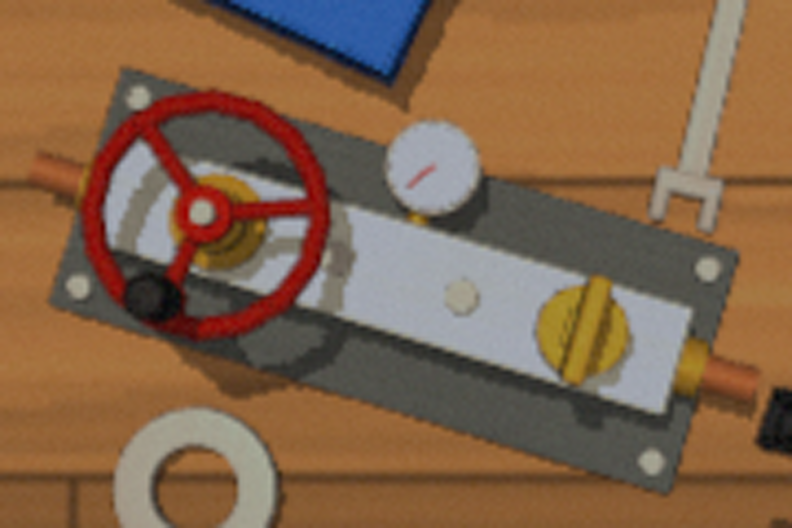

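The wing now lies along -17.1°, which is the manifold's x, so the cap is tight. Next is the handle at about (0.516, 0.191), moving above it first.

```bash
python3 -m crank '[1,12,56,0,0.1, 1,25,112,0,0.2, 1,37,168,0,0.3, 1,50,223,0,0.4, 1,62,279,0,0.5, 1,75,335,0,0.6, 1,75,335,0,0.6, 1,75,335,0,0.6]' 60; python3 -m crank '[1,0,0,-45,0, 1,0,0,-85,0, 1,0,0,-105,0, 1,0,0,-118,0, 1,0,0,-118,0]'; python3 st.py
python3 - <<'E'
from h import *
s=snap("scene","s4"); crop(s,215,120,160,140,4.2,"pics/s4.png")
E
```

```text
t: 7.85
tcp_pos: [0.5148, 0.192, 0.2765]
tool_rot: [-0.701, -0.091, 0.702, -0.091]
force: [0.2, 0.2, -0.0]
finger_gap: 0.999
t: 8.48
tcp_pos: [0.5155, 0.19, 0.1587]
tool_rot: [-0.701, -0.089, 0.702, -0.089]
force: [-0.1, -0.5, 1.3]
finger_gap: 0.996
F [-0.14 -0.51  1.26] T [-0.036  0.008 -0.001] yaw -75.48 q6 1.467
```

View pics/s4.png

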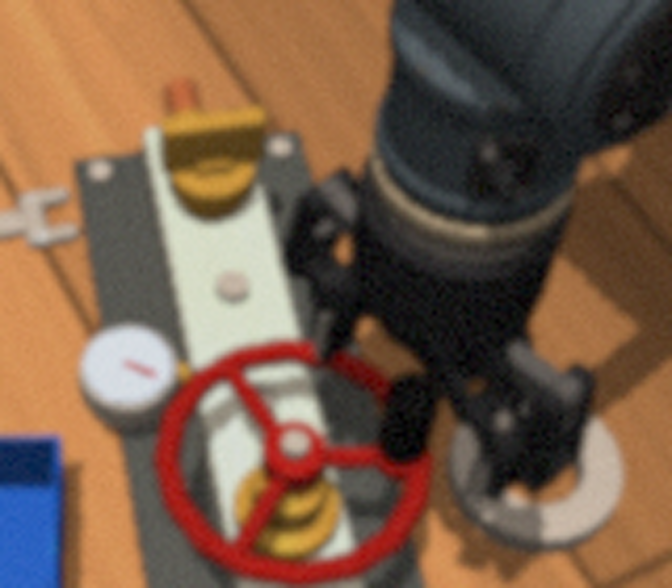

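The handle at (408,415) is between the fingers at (335,330) and (500,460). Closing.

```bash
python3 -m crank '[0,0,0,0,0, 0,0,0,0,0, 0,0,0,0,0, 0,0,0,0,0, 0,0,0,0,0, 0,0,0,0,0]' 60;python3 st.py
python3 - <<'E'
from h import *
s=snap("scene","s5"); crop(s,215,120,160,140,4.2,"pics/s5.png")
E
```

```text
t: 9.28
tcp_pos: [0.5157, 0.1912, 0.16]
tool_rot: [0.701, 0.09, -0.701, 0.09]
force: [-2.1, 0.9, 6.0]
finger_gap: 0.265
F [-2.08  0.88  5.96] T [ 0.206  0.381 -0.005] yaw -75.4 q6 1.467
```

View pics/s5.png

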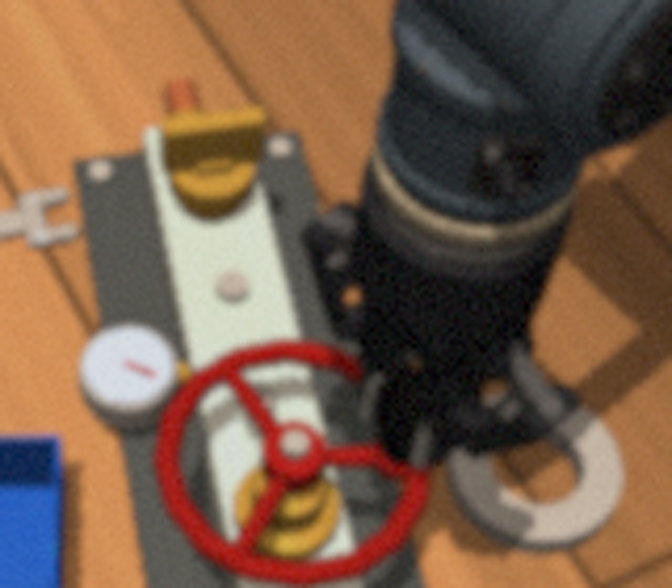

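```bash
cat > tab.py <<'E'
import sys,numpy as np
a0,step,n=map(float,sys.argv[1:4]); r=48; a=np.radians(a0)
for k in range(1,int(n)+1):
    b=np.radians(a0+step*k); print(round(a0+step*k,1),round(r*(np.cos(b)-np.cos(a)),1),round(r*(np.sin(b)-np.sin(a)),1))
E
python3 tab.py 155 -17 10
```

```text
138.0 7.8 11.8
121.0 18.8 20.9
104.0 31.9 26.3
87.0 46.0 27.6
70.0 59.9 24.8
53.0 72.4 18.0
36.0 82.3 7.9
19.0 88.9 -4.7
2.0 91.5 -18.6
-15.0 89.9 -32.7
```

```bash
python3 -m crank '[0,8,12,0,0, 0,19,21,0,0, 0,32,26,0,0, 0,46,28,0,0, 0,60,25,0,0, 0,72,18,0,0]';python3 st.py; python3 -m crank '[0,10,-10,0,0, 0,17,-23,0,0, 0,19,-37,0,0, 0,18,-51,0,0, 0,18,-51,0,0]'; python3 st.py;  python3 - <<'E'
from h import *
s=snap("scene","s6"); crop(s,215,120,160,140,4.2,"pics/s6.png")
E
```

```text
t: 10.07
tcp_pos: [0.5875, 0.2095, 0.16]
tool_rot: [-0.701, -0.09, 0.702, -0.09]
force: [-3.3, 0.2, 6.5]
finger_gap: 0.264
F [-3.35  0.16  6.49] T [0.092 0.554 0.007] yaw -75.37 q6 1.478
t: 10.7
tcp_pos: [0.6051, 0.1566, 0.16]
tool_rot: [-0.701, -0.089, 0.702, -0.09]
force: [-3.5, -2.6, 6.1]
finger_gap: 0.263
F [-3.45 -2.62  6.15] T [-0.275  0.539  0.026] yaw -75.43 q6 1.392
```

View pics/s6.png

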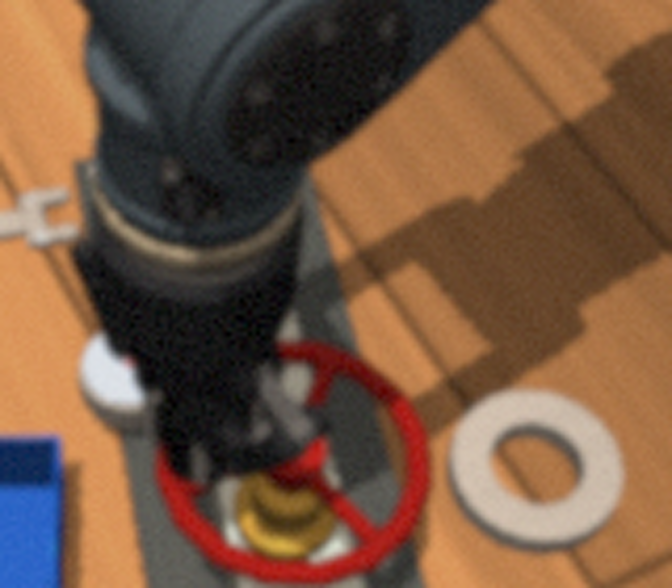

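The fingers still hold the handle at (215,460) and the wheel follows with under 5 N sideways. Continuing.

```bash
python3 tab.py -15 -17 11
```

```text
-32.0 -5.7 -13.0
-49.0 -14.9 -23.8
-66.0 -26.8 -31.4
-83.0 -40.5 -35.2
-100.0 -54.7 -34.8
-117.0 -68.2 -30.3
-134.0 -79.7 -22.1
-151.0 -88.3 -10.8
-168.0 -93.3 2.4
-185.0 -94.2 16.6
-202.0 -90.9 30.4
```

```bash
python3 -m crank '[0,-6,-13,0,0, 0,-15,-24,0,0, 0,-27,-31,0,0, 0,-40,-35,0,0, 0,-55,-35,0,0, 0,-68,-30,0,0, 0,-80,-22,0,0, 0,-88,-11,0,0, 0,-93,2,0,0, 0,-94,14,0,0]';python3 st.py; python3 -m crank '[0,0,3,0,0, 0,0.5,6,0,0, 0,0.5,6,0,0]'; python3 st.py;python3 -m crank '[0,1,4,0,0, 0,1,4,0,0]'; python3 st.py
```

```text
t: 12.0
tcp_pos: [0.5111, 0.1714, 0.16]
tool_rot: [-0.701, -0.09, 0.702, -0.091]
force: [1.3, -3.0, 8.2]
finger_gap: 0.268
F [ 1.26 -2.95  8.15] T [-0.553 -0.177  0.029] yaw -75.33 q6 1.434
t: 12.38
tcp_pos: [0.5116, 0.1778, 0.16]
tool_rot: [-0.701, -0.09, 0.702, -0.091]
force: [0.2, 0.2, 8.6]
finger_gap: 0.265
F [0.23 0.19 8.57] T [-0.124 -0.004 -0.019] yaw -75.34 q6 1.444
t: 12.62
tcp_pos: [0.5124, 0.1817, 0.16]
tool_rot: [-0.701, -0.09, 0.702, -0.091]
force: [-2.4, -0.4, 9.3]
finger_gap: 0.261
F [-2.4  -0.4   9.27] T [-0.113  0.049  0.037] yaw -75.34 q6 1.451
```

```bash
for i in 1; do python3 -m crank '[0,0.8,3,0,0, 0,0.8,3,0,0]'; python3 st.py; python3 -m crank '[0,0.8,3,0,0, 0,0.8,3,0,0]'; python3 st.py; done
python3 - <<'E'
from h import *
s=snap("top","t7"); crop(s,165,150,130,100,6,"pics/t7.png")
E
```

```text
t: 12.88
tcp_pos: [0.5132, 0.1846, 0.16]
tool_rot: [-0.701, -0.09, 0.702, -0.091]
force: [-1.0, -1.0, 10.6]
finger_gap: 0.259
F [-0.98 -0.97 10.59] T [-0.17   0.113  0.014] yaw -75.34 q6 1.457
t: 13.12
tcp_pos: [0.5133, 0.1852, 0.16]
tool_rot: [-0.7, -0.089, 0.703, -0.093]
force: [-2.0, -10.3, 11.5]
finger_gap: 0.266
F [ -2.03 -10.3   11.49] T [-1.474  0.234 -0.034] yaw -75.23 q6 1.462
```

View pics/t7.png

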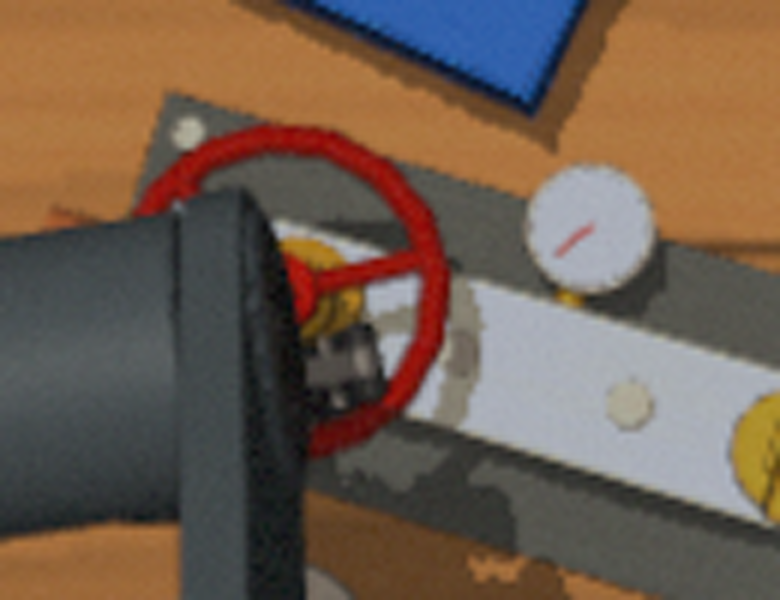

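The measured angle stalled at 162.4° (expected 162.7°) and the force jumped to 10 N. The spoke in the picture sits about 8° from where it started, as it should. I'll press a little more to be sure, then back to neutral.

```bash
python3 -m crank '[0,0.5,2,0,0, 0,0.5,2,0,0, 0,0.5,2,0,0]'; python3 st.py; python3 -m crank '[0,-1,-5,0,0, 0,-1,-5,0,0]';python3 st.py; python3 tab.py 162.5 18 10;python3 tab.py 162.5 12 1
```

```text
t: 13.55
tcp_pos: [0.5133, 0.1854, 0.1599]
tool_rot: [-0.699, -0.088, 0.703, -0.094]
force: [-2.0, -15.6, 12.4]
finger_gap: 0.267
F [ -2.03 -15.65  12.36] T [-2.341  0.301 -0.011] yaw -75.2 q6 1.466
t: 13.8
tcp_pos: [0.5131, 0.1841, 0.16]
tool_rot: [-0.7, -0.09, 0.702, -0.09]
force: [-1.7, -1.6, 9.7]
finger_gap: 0.266
F [-1.65 -1.61  9.74] T [-0.256  0.213  0.004] yaw -75.39 q6 1.457
180.5 -2.2 -14.9
198.5 0.3 -29.7
216.5 7.2 -43.0
234.5 17.9 -53.5
252.5 31.3 -60.2
270.5 46.2 -62.4
288.5 61.0 -60.0
306.5 74.3 -53.0
324.5 84.9 -42.3
342.5 91.6 -28.9
174.5 -2.0 -9.8
```

The stop is confirmed: the pose held while the force rose to 16 N. Now I open by two turns, four half turns of 10 rows × 18°.

```bash
python3 -m crank '[0,-2,-15,0,0, 0,0,-30,0,0, 0,7,-43,0,0, 0,18,-53.5,0,0, 0,31,-60,0,0, 0,46,-62.5,0,0, 0,61,-60,0,0, 0,74,-53,0,0, 0,85,-42,0,0, 0,91.5,-29,0,0]'; python3 st.py; python3 -m crank '[0,2,15,0,0, 0,0,30,0,0, 0,-7,43,0,0, 0,-18,53.5,0,0, 0,-31,60,0,0, 0,-46,62.5,0,0, 0,-61,60,0,0, 0,-74,53,0,0, 0,-85,42,0,0, 0,-91.5,29,0,0]'; python3 st.py
python3 - <<'E'
from h import *
s=snap("top","t8"); crop(s,165,150,130,100,6,"pics/t8.png")
s=snap("scene","s8"); crop(s,215,120,160,140,4.2,"pics/s8.png")
E
```

```text
t: 15.05
tcp_pos: [0.6047, 0.1553, 0.16]
tool_rot: [-0.7, -0.089, 0.703, -0.091]
force: [-4.3, -3.7, 11.6]
finger_gap: 0.263
F [-4.29 -3.7  11.57] T [-0.334  0.529 -0.021] yaw -75.37 q6 1.39
t: 16.3
tcp_pos: [0.5135, 0.1858, 0.16]
tool_rot: [0.702, 0.091, -0.701, 0.089]
force: [2.9, 2.8, 6.2]
finger_gap: 0.264
F [2.87 2.84 6.21] T [ 0.422 -0.454 -0.009] yaw -75.38 q6 1.456
```

View pics/s8.png

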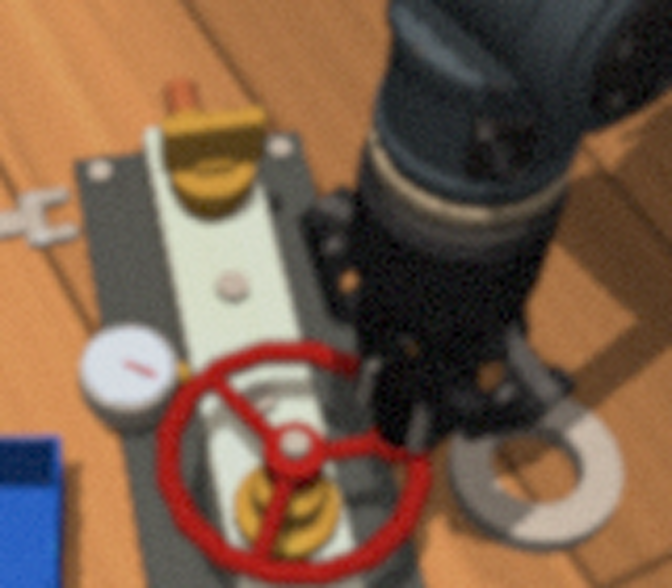

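One full turn is done. The handle is still held at (395,420) and the wheel's spokes look right. Now the second turn.

```bash
python3 -m crank '[0,-2,-15,0,0, 0,0,-30,0,0, 0,7,-43,0,0, 0,18,-53.5,0,0, 0,31,-60,0,0, 0,46,-62.5,0,0, 0,61,-60,0,0, 0,74,-53,0,0, 0,85,-42,0,0, 0,91.5,-29,0,0]'; python3 st.py; python3 -m crank '[0,2,15,0,0, 0,0,30,0,0, 0,-7,43,0,0, 0,-18,53.5,0,0, 0,-31,60,0,0, 0,-46,62.5,0,0, 0,-61,60,0,0, 0,-74,53,0,0, 0,-85,42,0,0, 0,-91.5,29,0,0]'; python3 -m crank '[0,0,0,0,0, 0,0,0,0,0, 0,0,0,0,0, 0,0,0,0,0]'; python3 st.py
python3 - <<'E'
from h import *
s=snap("top","t9"); crop(s,165,150,180,120,4.4,"pics/t9.png")
s=snap("scene","s9"); crop(s,155,110,220,165,3.6,"pics/s9.png")
print(manip.sense()["qd"].round(3))
E
```

```text
t: 17.65
tcp_pos: [0.6046, 0.1551, 0.16]
tool_rot: [-0.7, -0.089, 0.703, -0.091]
force: [-3.1, -2.0, 10.7]
finger_gap: 0.263
F [-3.06 -1.98 10.67] T [-0.336  0.435  0.029] yaw -75.39 q6 1.39
t: 18.9
tcp_pos: [0.5135, 0.1858, 0.16]
tool_rot: [0.702, 0.091, -0.701, 0.089]
force: [3.5, 2.4, 6.8]
finger_gap: 0.263
t: 19.4
tcp_pos: [0.513, 0.1842, 0.16]
tool_rot: [-0.701, -0.09, 0.702, -0.091]
force: [-1.1, -2.7, 9.6]
finger_gap: 0.261
F [-1.12 -2.73  9.55] T [-0.398 -0.009  0.018] yaw -75.36 q6 1.457
[-0.001  0.     0.001 -0.001  0.     0.001]
```

View pics/s9.png

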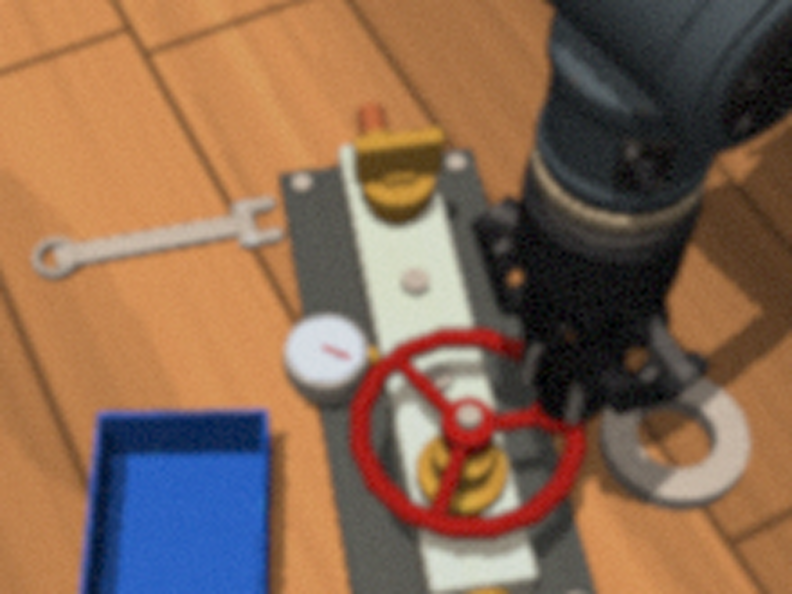

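View pics/t9.png

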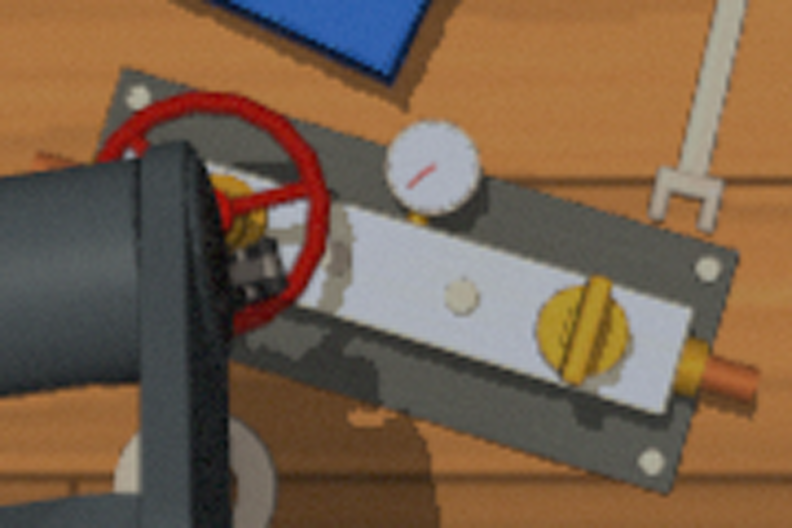

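The handle is gripped at (560,380) in the scene crop. The wheel is back at its stop heading after two turns, and the arm is still. The cap lies across the bar and the bystanders have not moved. Handing in.

```bash
python3 -c "
from station import workorder
print(workorder.sign_off())"; python3 st.py
```

```text
the job is handed in; nothing more can be done
None
the job is handed in; nothing more can be done
```

The whole sequence is done and handed in at about 19.5 s of the 72 s allowed; the sign-off gave no verdict.

- **Wing cap:** I turned it about 66° clockwise until it stopped, with the torque rising to 1.9 N m. Both cameras then showed the wing at about -17.1°, which is the manifold's x direction.
- **Closing the valve:** I carried the handle clockwise for about 352°. It stopped at a handle heading of 162.4° (162.7° predicted), and the position held while I pressed to 16 N.
- **Opening the valve:** I turned it counter-clockwise for two full turns. The handle ended within about 1–2° of its heading at the stop.
- **Last checks:** Joint speeds were about zero, and the finger opening was about 22 mm on the 24 mm handle at a 60 N grip setting. In the last pictures the cap was still across the bar. The bin, wrench and flange looked unmoved where visible. The tin was outside those last crops, and the arm never went near it.

The two cameras disagreed by 2–4 mm on positions, so I used their averages. A steady upward force of about 10 N stayed on the gripped handle, which is well below any limit.

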